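Seat a keyed lug insert against its spring and hold it home

TASK

Take the white nylon insert out of the slotted rack by its brass barrel and push it nose first into the open top of the lug casing that stands in the chrome clamp, turning it until its key slips into the casing's keyway. Keep pushing against the casing's spring until the insert's shoulder sits flush on the casing rim, and finish like that, still gripping the insert and holding it pressed fully home, so that a workmate can drive the retaining screw. Leave the two spare casings and the brass tension rod on the counter where they lie.

Things in the scene. Friction and masses are not known exactly. Their poses are not given: they have to be found in the camera images.
- insert_center (a point): Point on the axis of the loose insert, half-way up its 57 mm; z up the insert, x to its key side. From here: round brass barrel, 14 mm diameter, the part to grip, 2.5 to 28.5 mm above; white shoulder, 30 mm diameter, 0.5 mm below to 2.5 mm above, with a 5 mm wide pointer on the +x side, 18 mm from the axis, over the key. It hangs upright in the rack by the shoulder; about 45 g.
- insert: The same insert; origin on its axis at the nose end, z up, x to the key side. White nylon below the shoulder: round nose 16 mm diameter, bevelled to 12 mm at the end, from 0 to 9 mm; sleeve 18 mm diameter from 9 to 28 mm, with the key along it, a straight rib 5 mm wide that reaches 13 mm from the axis on the +x side; shoulder underside at 28 mm; brass barrel from 31 to 57 mm.
- rack: Fixed grey steel rack 136 mm long (its x), 56 mm wide (its y), 40 mm high; origin at the centre of its underside. Its flat top has a slot 20 mm wide along x, in which the insert hangs somewhere within 40 mm of the middle; the key points roughly along the rack's +x.
- mouth (a point): Mouth centre of the lug casing in the clamp, level with its rim, 76 mm above the counter; z up, x to the keyway. Bore 20 mm diameter; keyway 6.5 mm wide, open at the rim, 14.5 mm from the axis on the +x side only. The insert enters 9 mm in any heading, then its key stops on the rim until headings agree within 3 degrees. Home, shoulder on rim, is 28 mm deep: insert_center 0.5 mm above this point.
- clamp: Fixed chrome bracket clamp holding a brushed steel lug casing (35 mm across, 64 mm tall) upright; origin on the counter under the casing's axis, x to the keyway side, where the round casing has a flat boss. Base 86 by 104 mm, wing screw to 79 mm on the -y side; all but the casing is 28 mm or more below its rim. A key started a little askew can bind part-way: ease it round or sideways and push on.
- spring (a joint): Travel of the coil spring's washer inside the casing, m, downwards, 0 when free. The insert's nose meets it 18 mm deep; it pushes back with 3 N there and 8 N when the insert is home (about 0.010), and lifts the insert again if it is let go.
- casing_a: Spare lug casing, 64 mm by 35 mm by 42 mm high, lying loose on its flat back; origin on the counter under its narrow end, the casing extends 64 mm to its -x. To be left alone.
- casing_b: Second spare lug casing, the same. To be left alone.
- tension_rod: Loose brass tension rod 109 mm long, 13 mm thick at its washer and nut, lying along its x; origin under its middle on the counter. To be left alone.

How it is judged:
On the way, in this order (a step that is already met when the one before it is completed fails the run):
1. the insert has been lifted clear of the rack (height (world z) of insert_center above 0.078 m), for 0.1 s.
2. the insert stands in the casing's bore with its key started in the keyway (z of insert_center in the frame of mouth below 0.0175 m and horizontal distance between insert_center and mouth below 0.003 m and angle between the x axis of insert_center and the x axis of mouth, either way round below 0.25 rad), for 0.05 s.
At the end, for the whole second after the job is handed in: The insert is keyed in the casing: shoulder within 1.5 mm of the rim, centred within 2 mm, upright within 3.4 degrees, key in line with the keyway within 14 degrees, spring squeezed by 8.5 mm or more, and the fingers still gripping it (over 2 N), all through the last second (z of insert_center in the frame of mouth between -0.002 and 0.002 m and horizontal distance between insert_center and mouth below 0.002 m and angle between the x axis of insert_center and the x axis of mouth, either way round below 0.25 rad and angle between the z axis of insert_center and the z axis of mouth, either way round below 0.06 rad and value of joint spring above 0.0085 m and contact force between the fingers and insert above 2 N); the arm keeps its last pose, push and grip.
It fails at once if the spare casings or the tension rod are shifted by more than 20 mm (distance of any of casing_a, casing_b, tension_rod from where it was at the start of the episode above 0.02 m).
It also fails if it takes over 45 s, if anything falls off the work surface, if the arm or the gripper's body presses on something with over 40 N, if the wrist force passes 120 N, or if a joint passes its speed limit or range.

ROBOT

A 7-joint arm with a two-finger parallel gripper is mounted at the origin on the work surface. World frame = base frame: x ahead of the robot, y to its left, z up, the work surface at z = 0. Lengths are in m, angles in rad, forces in N, time in s.
With the tool pointing down it reaches from about 0.35 to 0.9 m from the base axis. Payload 8.1 kg.
Tool frame: the origin (TCP) lies at the very end of the fingers, on their centre line; the grasp point (between the pads) lies 19 mm behind it; x points along the fingers, y is the direction in which the jaws open and shut, and the axes are right-handed (so a half turn about x gives the same grasp; the last joint's range is limited). The gripper opens to 92 mm and grips with 3 to 60 N. Pads are 19 mm wide; open, the fingers measure 130 mm over their backs; the gripper's body (75 mm by 190 mm) begins 47 mm behind the grasp point.
Start: joints at [-1.396, 0.434, 0.025, 1.573, -0.012, 1.134, -0.075], TCP at [0.171, 0.601, 0.227] pointing down, gripper open.
Joint ranges: [-2.62, 2.62], [-0.44, 2.09], [-1.27, 1.32], [0.08, 2.57], [-1.32, 4.46], [0.12, 2], [-2.74, 2.74]. Speed limits (rad/s): [2.22, 2.22, 3.01, 3.01, 3.14, 3.14, 3.14].

INTERFACE

Orientations are given as a rotation vector (axis times angle).
In Python, from cell import arm gives the robot as it stands.
- The arm moves only by the tool servo_tool, never from a script. Its argument "plan" is a list of rows, each a list of 2 entries, a list of its own where there are three numbers: the shift along the world's x, y, z in cm, then the turn, a rotation vector about the world's x, y, z in degrees. A call has 1 to 12 rows; each row is the pose to reach, as a shift and turn from the pose measured when the call began; what a row does not reach only later rows make up. A row lasts 1/10 s, in which the tool goes at most 50 mm and 8.59 degrees, less where a joint would pass 70% of its speed; a pose out of reach is approached as far as the arm can. A call with a gripper value outside its range is refused whole. "grip" is the opening, from 0 (shut) to 1 (fully open), set as the call begins (left out, the last holds). The fingers move at their own pace and stop on an object; "squeeze" is the grip in N (left out, the last holds). Time passes only in rows, so rows that repeat a pose let the fingers close. It gives the time, the measured TCP pose, the force and the opening at its end, in the units of the state.
- arm.observe(): the state, without advancing time (a new reading comes with each control period).
- arm.get_image(name): name is "scene" or "top" or "wrist"; returns a dict with "frame" (420x560x3 uint8, blue, green, red), "fx", "fy", "cx", "cy" (pixels), "position" and "rotation" of the camera in the world. Camera axes: x right, y down, z forward; pixel columns grow to the right and rows downward; lengths in m; the calibration is good to about 2 mm. A picture is of the moment at which its call begins. There is no depth.
- arm.sign_off(): hands the job in, once; it reports no verdict.
Trained networks look in a picture, given as the dict that the camera call returned (one of the last four; its "shot" number tells which), for a name from the list of things; names that differ only in an ending like _2 or _b are one class to them, and where a whole thing is asked for, a point or a joint stands for the part that bears it (a point fixed in the world has none). Each returns a list of dicts, best first, with "score" (0 to 1); they miss things now and then, are a little off and sometimes report something else, mostly with a low value. They report only what shows in the picture. A call takes as long as a camera call.
- arm.search_frame(picture, query): "at" ([column, row] in pixels, amid what is visible of it).
- arm.trace(picture, query): "pixels" (420x560 bool, what is visible of it) and "at" ([column, row] in pixels, amid what is visible of it).
The state is a dict: "clock": time; "joints": joint angles; "dq": joint speeds; "joint_efforts": joint torques, N m; "position": TCP position; "ee_rot": TCP orientation; "force": force on the tool from outside, world axes, zero at the start; "ft_torque": the same for the moment, N m; "width": opening from 0.0 (shut) to 1.0 (fully open).
Only numpy, scipy, OpenCV 4.12 (cv2) and the standard library are available. Lean on these libraries where they do the work, as an engineer would, in place of code of your own. Each camera call takes 0.05 s, during which the arm holds its last target.

## Working session

There is one attempt and no reset: what is moved stays moved. The work goes in short steps, Python scripts to look and compute and a tool call to move; the robot and the scene stay as the last step left them, time stands still between calls to the robot, and variables do not carry over. Pictures are saved under pics/ and viewed, and the job is handed in when it is done.

Besides the shell and the picture viewer there is one more tool, called after "Emit:" in YAML: its name, and indented under it one key for each argument. servo_tool: Moves the arm, as the interface text tells. Its arguments: {"type":"object","properties":{"plan":{"type":"array","items":{"type":"array"}},"grip":{"type":"number"},"squeeze":{"type":"number"}},"required":["plan"]}

```bash
ls; mkdir -p pics
cat > h.py <<'E'
import numpy as np, cv2
from cell import arm
from scipy.spatial.transform import Rotation as R
def shot(name,fn):
    p=arm.get_image(name); cv2.imwrite('pics/'+fn,p['frame']); return p
def ray(p,uv):
    d=np.array([(uv[0]-p['cx'])/p['fx'],(uv[1]-p['cy'])/p['fy'],1.0])
    return np.array(p['position']),np.array(p['rotation'])@d
def atz(p,uv,z):
    o,d=ray(p,uv); return o+d*(z-o[2])/d[2]
def tri(obs):
    A=np.zeros((3,3));b=np.zeros(3)
    for p,uv in obs:
        o,d=ray(p,uv); d=d/np.linalg.norm(d); M=np.eye(3)-np.outer(d,d); A+=M;b+=M@o
    x=np.linalg.solve(A,b)
    res=[np.linalg.norm((np.eye(3)-np.outer(ray(p,uv)[1],ray(p,uv)[1])/np.dot(ray(p,uv)[1],ray(p,uv)[1]))@(x-o0)) for p,uv in obs for o0 in [ray(p,uv)[0]]]
    return x,res
def proj(p,X):
    c=np.array(p['rotation']).T@(np.array(X)-np.array(p['position'])); return np.array([p['cx']+p['fx']*c[0]/c[2],p['cy']+p['fy']*c[1]/c[2]])
E
python3 - <<'E'
from h import *
np.set_printoptions(precision=4,suppress=True)
s=arm.observe(); print(s)
for n in ['scene','top','wrist']:
    p=shot(n,n+'0.png'); print(n,p['fx'],np.array(p['position']),np.array(p['rotation']).tolist())
    for q in ['insert','rack','clamp','mouth','insert_center']:
        try: print(q,[(np.round(r['at'],1).tolist(),round(r['score'],2)) for r in arm.search_frame(p,q)][:4])
        except Exception as e: print(q,e)
print(arm.observe()['clock'])
E
```

```text
pics
{'clock': 0.0, 'joints': array([-1.3956,  0.4352,  0.025 ,  1.5741, -0.0116,  1.134 , -0.0752]), 'dq': array([-0.0007,  0.0008,  0.0014, -0.0007,  0.    , -0.0016, -0.0005]), 'joint_efforts': array([ -0.0003, -66.784 ,   0.9855, -31.446 ,  -0.0603,   0.0425,
         0.0002]), 'position': array([0.1713, 0.6005, 0.2259]), 'ee_rot': array([ 0.2168,  1.5598, -0.2194]), 'force': array([-0.3571,  0.1961,  0.3953]), 'ft_torque': array([-0.051 , -0.0014, -0.0046]), 'width': 0.9990867692338069}
scene 391.4733485992253 [1.0703 0.1947 0.6796] [-1.6900676412485627, -2.0382308316454036, 0.6653360033454793]
insert [([296.7, 195.4], 0.58)]
rack [([302.8, 211.8], 0.68)]
clamp [([165.5, 189.6], 0.88), ([297.7, 192.7], 0.43)]
mouth [([171.0, 190.5], 0.94)]
insert_center [([301.0, 193.8], 0.62)]
top 464.0745245595199 [0.4519 0.1087 0.9195] [-2.102096888449861, 2.119594218188333, -0.21528676234081284]
insert [([260.3, 233.0], 0.51), ([266.3, 246.4], 0.44)]
rack [([261.9, 232.8], 0.63), ([153.1, 280.9], 0.42)]
clamp [([407.9, 241.2], 0.9)]
mouth [([411.9, 240.8], 0.72)]
insert_center [([268.8, 249.2], 0.48)]
wrist 299.2697564747389 [0.0999 0.6217 0.3838] [2.320358711322927, 1.7510239576181617, 0.24832688895332716]
insert []
rack []
clamp []
mouth []
insert_center []
0.9
```

View images.

```bash
sed -i "s/np.array(p\['rotation'\])/R.from_rotvec(p['rotation']).as_matrix()/g" h.py; python3 -c "
import cv2
a=cv2.imread('pics/top0.png');cv2.imwrite('pics/top0z.png',cv2.resize(a[150:330,200:470],None,fx=2.9,fy=2.9,interpolation=cv2.INTER_CUBIC))
a=cv2.imread('pics/scene0.png');cv2.imwrite('pics/scene0z.png',cv2.resize(a[120:300,100:370],None,fx=2.9,fy=2.9,interpolation=cv2.INTER_CUBIC))"
```

```text
(no output)
```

View pics/top0.png

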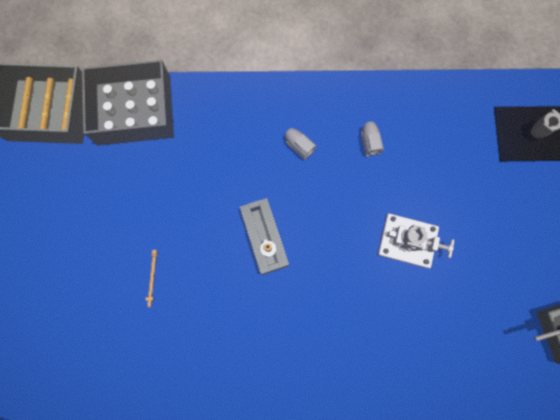

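View pics/scene0.png

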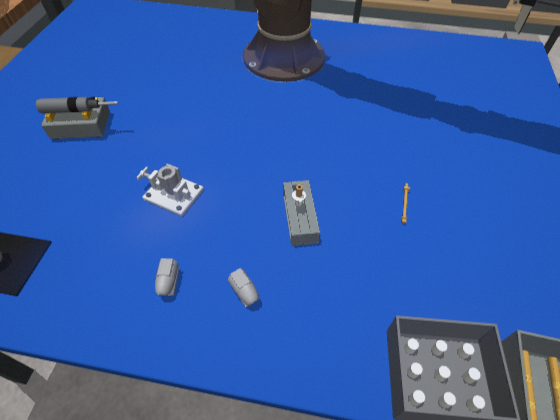

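```bash
ls pics
```

```text
scene0.png
scene0z.png
top0.png
top0z.png
wrist0.png
```

View pics/top0z.png

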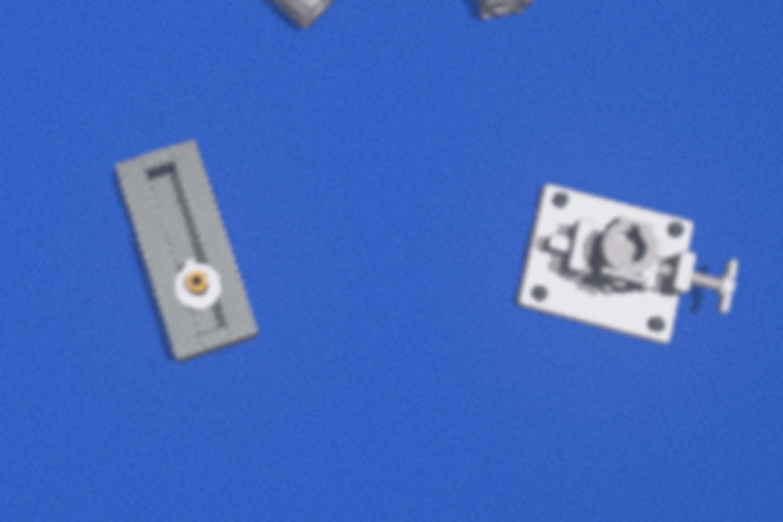

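View pics/scene0z.png

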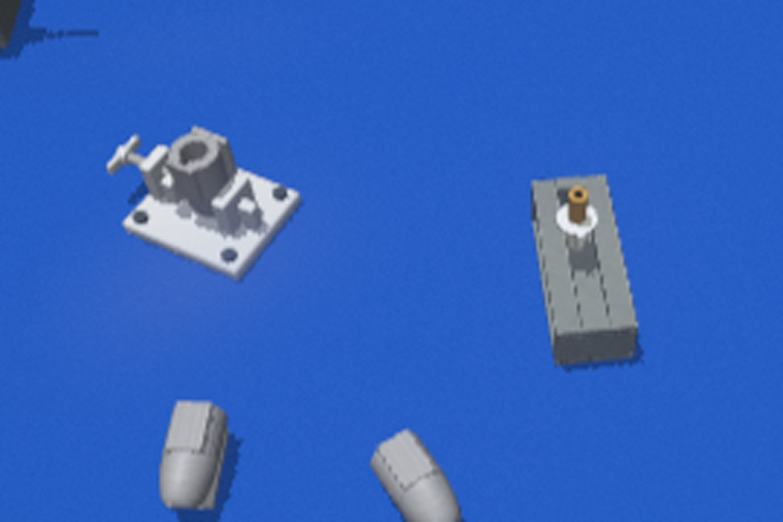

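Run:
```python
from h import *
np.set_printoptions(precision=4,suppress=True)
T=dict(fx=464.0745,fy=464.0745,cx=280,cy=210,position=[.4519,.1087,.9195],rotation=[-2.102096888449861, 2.119594218188333, -0.21528676234081284])
S=dict(fx=391.473,fy=391.473,cx=280,cy=210,position=[1.0703,.1947,.6796],rotation=[-1.6900676412485627, -2.0382308316454036, 0.6653360033454793])
p=arm.get_image('top');print(p['cx'],p['cy'],p['fy'])
print('barrel top',tri([(T,(267.9,246.9)),(S,(299,185.5))]))
print('mouth',tri([(T,(417,235)),(S,(166.7,172.4))]))
# rack slot dir, top: zoom (160,172)->(215,325)
a=atz(T,(200+160/2.9,150+172/2.9),.04);b=atz(T,(200+215/2.9,150+325/2.9),.04);d=a-b;print('rack ang',np.degrees(np.arctan2(d[1],d[0])))
a=atz(T,(200+190/2.9,150+261/2.9),.043);b=atz(T,(200+198/2.9,150+286/2.9),.043);d=a-b;print('key',np.degrees(np.arctan2(d[1],d[0])))
# clamp base edges (zoom): (520,304),(668,342),(545,185),(692,220)
c=[atz(T,(200+u/2.9,150+v/2.9),.01) for u,v in [(520,304),(668,342),(545,185),(692,220)]];print(c)
M=R.from_rotvec(arm.observe()['ee_rot']).as_matrix();print(M)
```

```text
280.2044713210221 208.7786555088026 464.0745245595199
barrel top (array([0.5598, 0.1393, 0.0742]), [np.float64(0.0056584858511873086), np.float64(0.005658485851187361)])
mouth (array([ 0.5781, -0.1339,  0.0769]), [np.float64(0.005658408740423555), np.float64(0.005658408740423704)])
rack ang 19.484903605578495
key 17.494085044086695
[array([ 0.5512, -0.0828,  0.01  ]), array([ 0.5248, -0.1809,  0.01  ]), array([ 0.6331, -0.1043,  0.01  ]), array([ 0.6078, -0.2034,  0.01  ])]
[[ 0.      0.2743  0.9616]
 [ 0.      0.9616 -0.2743]
 [-1.      0.      0.    ]]
```

View pics/wrist0.png

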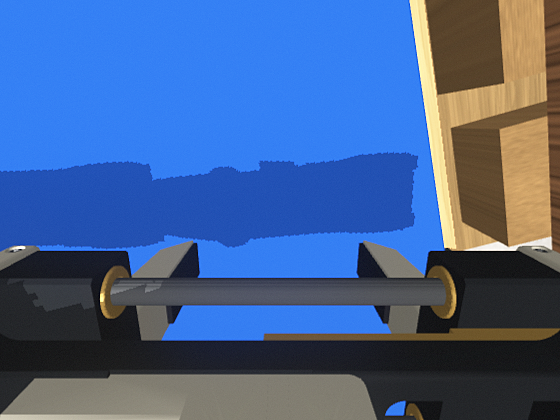

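Run:
```python
from h import *
np.set_printoptions(precision=4,suppress=True)
W=R.from_rotvec([2.320358711322927, 1.7510239576181617, 0.24832688895332716]).as_matrix();print(W)
T=dict(fx=464.0745,fy=464.0745,cx=280.2045,cy=208.7787,position=[.4519,.1087,.9195],rotation=[-2.102096888449861, 2.119594218188333, -0.21528676234081284])
p=arm.get_image('scene');print(p['cx'],p['cy'],p['fy']);S=p
print('barrel top',tri([(T,(267.9,246.9)),(S,(299,185.5))]))
print('mouth',tri([(T,(417,235)),(S,(166.7,172.4))]))
```

```text
[[ 0.2743  0.9238  0.2671]
 [ 0.9617 -0.2636 -0.0758]
 [ 0.0003  0.2776 -0.9607]]
284.60818611663996 209.98331052282782 391.4733485992253
barrel top (array([0.5585, 0.1349, 0.0713]), [np.float64(0.0006957871959889145), np.float64(0.0006957871959888992)])
mouth (array([ 0.5777, -0.1393,  0.074 ]), [np.float64(0.0006620176612040483), np.float64(0.0006620176612040677)])
```

Emit:
servo_tool:
  plan:
    - [[4, -5, -1], [0, 0, 0]]
    - [[8, -9.5, -2], [0, 0, 0]]
    - [[12, -14, -3], [0, 0, 0]]
    - [[15, -18, -3], [0, 0, 0]]
    - [[19, -22.5, -3], [0, 0, 0]]
    - [[22, -26.5, -3], [0, 0, 0]]
    - [[26, -31, -3], [0, 0, 0]]
    - [[29, -35, -3], [0, 0, 0]]
    - [[33, -39.5, -3.6], [0, 0, 0]]
    - [[38.7, -46.5, -3.6], [0, 0, 0]]
    - [[38.7, -46.5, -3.6], [0, 0, 0]]
    - [[38.7, -46.5, -3.6], [0, 0, 0]]

```text
clock: 2.2
position: [0.555, 0.14, 0.1911]
ee_rot: [0.218, 1.559, -0.217]
force: [0.7, 0.8, -0.0]
width: 0.999
```

Run:
```python
from h import *
np.set_printoptions(precision=4,suppress=True)
s=arm.observe();print(s['clock'],s['joints'],s['position'],s['dq'])
print(R.from_rotvec(s['ee_rot']).as_matrix())
p=shot('wrist','w1.png');import pickle;pickle.dump(p,open('w1.pkl','wb'))
for q in ['insert_center','insert']:
    print(q,[(np.round(r['at'],1).tolist(),round(r['score'],2)) for r in arm.search_frame(p,q)][:4])
print(p['position'],p['cx'],p['cy'],proj(p,[.5585,.135,.071]))
cv2.imwrite('pics/w1z.png',cv2.resize(p['frame'][100:300,150:410],None,fx=3,fy=3,interpolation=cv2.INTER_CUBIC))
```

```text
2.2 [-0.5029  0.3819  0.2208  1.7653 -0.0972  1.0042  1.0479] [0.555  0.14   0.1911] [ 0.7722  0.3332  0.1479 -0.4608 -0.1365  0.1443  0.949 ]
[[ 0.0006  0.274   0.9617]
 [ 0.0004  0.9617 -0.274 ]
 [-1.      0.0006  0.0005]]
insert_center [([276.7, 207.0], 0.64)]
insert [([279.2, 201.6], 0.85)]
[0.4834 0.1606 0.3481] 277.74431399443336 209.10550468854632 [273.3153 208.1561]
```

View pics/w1.png

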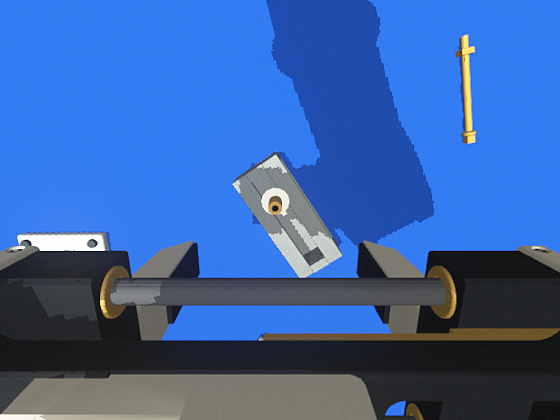

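View pics/w1z.png

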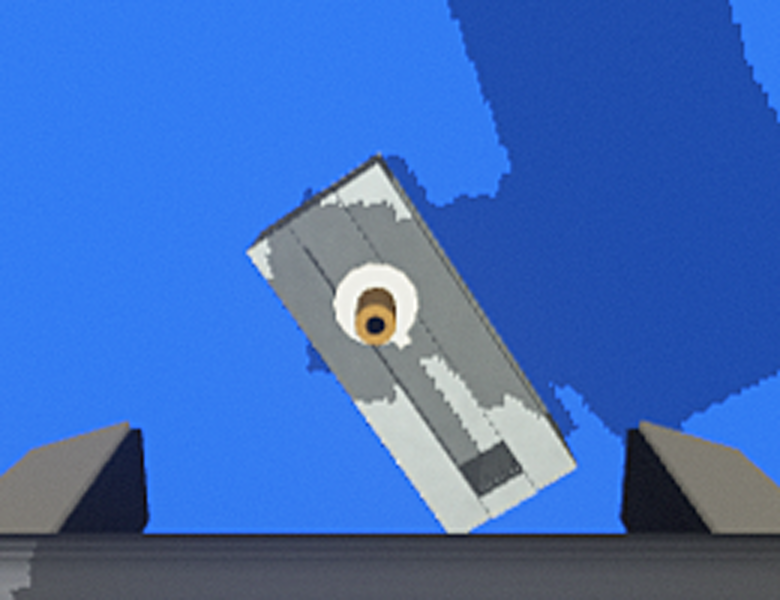

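Emit:
servo_tool:
  plan:
    - [[0.3, -4.5, 0], [0, 0, 0]]
    - [[0.7, -9, 0], [0, 0, 0]]
    - [[1.0, -13.5, 0], [0, 0, 0]]
    - [[1.4, -18, 0], [0, 0, 0]]
    - [[1.7, -22.5, 0], [0, 0, 0]]
    - [[2, -27.4, 0], [0, 0, 0]]
    - [[2, -27.4, 0], [0, 0, 0]]
    - [[2, -27.4, 0], [0, 0, 0]]
    - [[2, -27.4, 0], [0, 0, 0]]

```text
clock: 3.25
position: [0.5759, -0.1342, 0.1907]
ee_rot: [0.221, 1.559, -0.222]
force: [0.1, 0.5, -0.2]
width: 1.0
```

Run:
```python
from h import *
import pickle
np.set_printoptions(precision=4,suppress=True)
s=arm.observe();print(s['clock'],s['joints'],s['position'],s['dq'])
p=shot('wrist','w2.png');pickle.dump(p,open('w2.pkl','wb'))
for q in ['mouth','clamp']:
    print(q,[(np.round(r['at'],1).tolist(),round(r['score'],2)) for r in arm.search_frame(p,q)][:4])
print(p['position'],proj(p,[.578,-.139,.075]))
cv2.imwrite('pics/w2z.png',cv2.resize(p['frame'][130:280,180:380],None,fx=4,fy=4,interpolation=cv2.INTER_CUBIC))
p=pickle.load(open('w1.pkl','rb'))
f=lambda u,v:(150+u/3,100+v/3)
a=atz(p,f(374,304),.043);b=atz(p,f(404,344),.043);d=b-a;print(a,atz(p,f(375,324),.069),b,np.degrees(np.arctan2(d[1],d[0])))
a=atz(p,f(482,498),.04);b=atz(p,f(305,247),.04);d=a-b;print('slot',np.degrees(np.arctan2(d[1],d[0])))
a=atz(p,f(578,466),.04);b=atz(p,f(380,165),.04);d=a-b;print('edge',np.degrees(np.arctan2(d[1],d[0])))
```

```text
3.25 [-0.0711  0.4158  0.2928  1.7235 -0.1369  1.0215  1.5582] [ 0.5759 -0.1342  0.1907] [-0.013  -0.0014 -0.0029 -0.0003  0.0037  0.0001  0.0051]
mouth [([272.9, 191.8], 0.56)]
clamp []
[ 0.5044 -0.1131  0.3477] [273.0749 207.9525]
[0.5593 0.1359 0.043 ] [0.5593 0.1364 0.069 ] [0.5764 0.1421 0.043 ] 19.959403546849426
slot 17.941958134307104
edge 17.677730346973966
```

View pics/w2z.png

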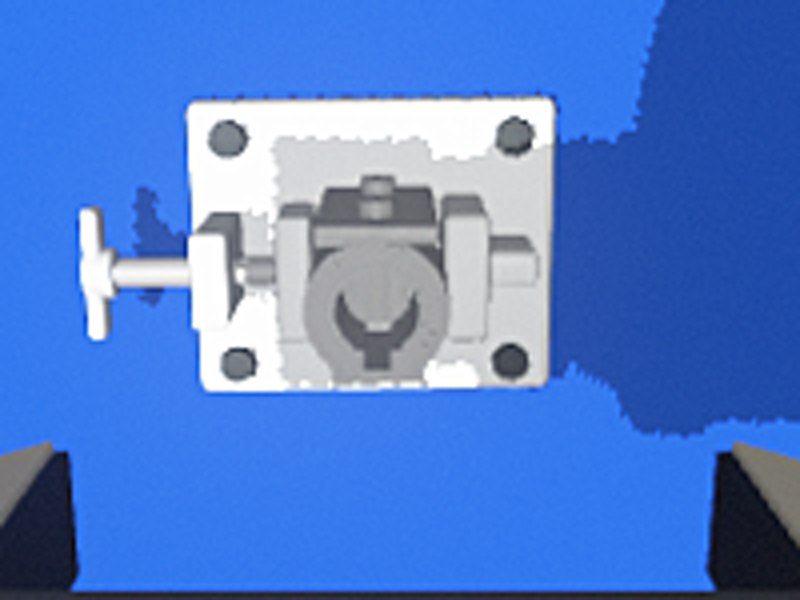

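```bash
cat > ov.py <<'E'
from h import *
import pickle,sys
np.set_printoptions(precision=4,suppress=True)
p=pickle.load(open('w2.pkl','rb'))
f=lambda u,v:(180+u/4,130+v/4)
c=[atz(p,f(*q),.01) for q in [(188,100),(554,98),(548,387),(204,390)]]
for a,b in [(0,1),(3,2),(3,0),(2,1)]:
    d=c[b]-c[a];print(np.degrees(np.arctan2(d[1],d[0])),np.linalg.norm(d))
x,y,yaw=[float(v) for v in sys.argv[1:4]]
k=10;u0,v0=245,180
im=p['frame'][v0:v0+55,u0:u0+60].astype(float);im=np.clip((im-30)*1.3,0,255).astype(np.uint8)
im=cv2.resize(im,None,fx=k,fy=k,interpolation=cv2.INTER_CUBIC)
Y=np.radians(yaw)
def w(X,Yy,z=.076):
    q=proj(p,[x+X*np.cos(Y)-Yy*np.sin(Y),y+X*np.sin(Y)+Yy*np.cos(Y),z]);return ((q-[u0,v0]+.5)*k).astype(int)
t=np.linspace(0,2*np.pi,80)
for r in(.010,.0175): cv2.polylines(im,[np.array([w(r*np.cos(a),r*np.sin(a)) for a in t])],True,(0,0,255),1)
cv2.polylines(im,[np.array([w(.0095,.00325),w(.0145,.00325),w(.0145,-.00325),w(.0095,-.00325)])],False,(0,255,0),1)
cv2.imwrite('pics/'+sys.argv[4],im)
print(atz(p,f(377,310),.076))
E
python3 ov.py .578 -.139 -15 ov1.png
```

```text
74.13116985752343 0.10212000713507524
74.34725627184768 0.1028334031681337
164.31346322006104 0.08579046206229511
164.79238441106006 0.08540788812998326
[ 0.5776 -0.1377  0.076 ]
```

View pics/ov1.png

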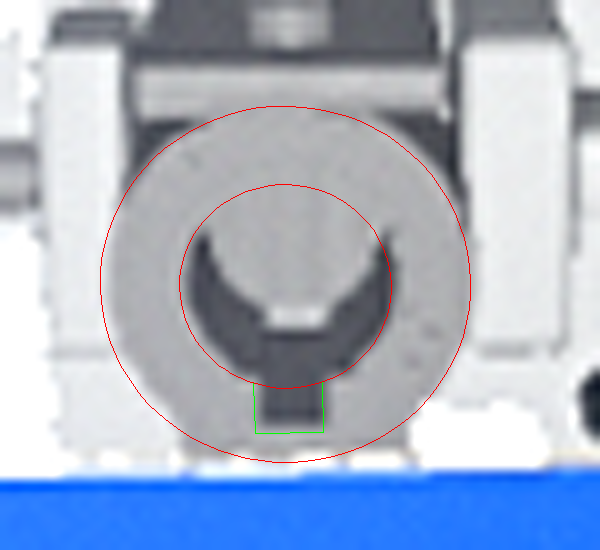

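```bash
python3 ov.py .5773 -.1382 -15.6 ov2.png
```

```text
74.13116985752343 0.10212000713507524
74.34725627184768 0.1028334031681337
164.31346322006104 0.08579046206229511
164.79238441106006 0.08540788812998326
[ 0.5776 -0.1377  0.076 ]
```

View pics/ov2.png

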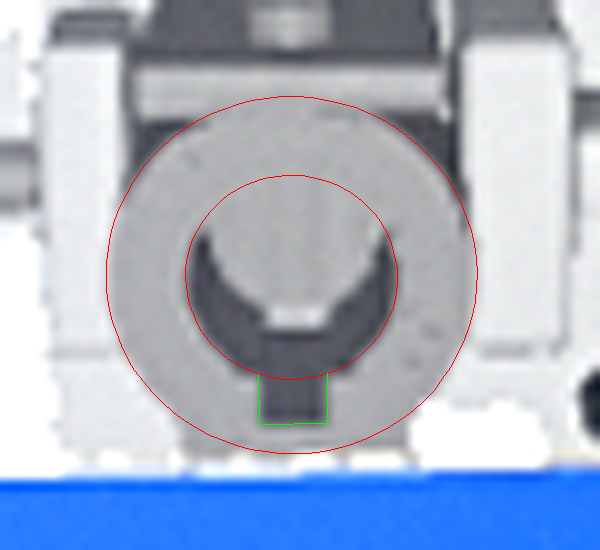

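Emit:
servo_tool:
  plan:
    - [[-0.3, 4.5, 0], [0, 0, 0]]
    - [[-0.6, 9, -1], [0, 0, 0]]
    - [[-0.9, 13.5, -2], [0, 0, 0]]
    - [[-1.2, 18, -3], [0, 0, 0]]
    - [[-1.4, 22.5, -4], [0, 0, 0]]
    - [[-1.7, 27, -5], [0, 0, 0]]
    - [[-1.7, 27, -5], [0, 0, 0]]
    - [[-1.7, 27, -5], [0, 0, 0]]
    - [[-1.7, 27, -5], [0, 0, 0]]

```text
clock: 4.3
position: [0.5591, 0.135, 0.1411]
ee_rot: [0.22, 1.558, -0.222]
force: [0.6, 0.6, 0.5]
width: 0.998
```

```bash
cat > ov3.py <<'E'
from h import *
import pickle,sys
np.set_printoptions(precision=4,suppress=True)
x,y,yaw,z0=[float(v) for v in sys.argv[1:5]]
if sys.argv[6]=='new':
    s=arm.observe();print(s['clock'],s['position'],s['dq'],s['ee_rot'])
    p=shot('wrist','w3.png');pickle.dump(p,open('w3.pkl','wb'))
p=pickle.load(open('w3.pkl','rb'))
k=8;c=proj(p,[x,y,z0]).astype(int);u0,v0=c-36
im=cv2.resize(p['frame'][v0:v0+72,u0:u0+72],None,fx=k,fy=k,interpolation=cv2.INTER_CUBIC)
Y=np.radians(yaw)
def w(X,Yy,z):
    q=proj(p,[x+X*np.cos(Y)-Yy*np.sin(Y),y+X*np.sin(Y)+Yy*np.cos(Y),z]);return ((q-[u0,v0]+.5)*k).astype(int)
t=np.linspace(0,2*np.pi,80)
for r,z in((.015,z0+.0025),(.007,z0+.0285)): cv2.polylines(im,[np.array([w(r*np.cos(a),r*np.sin(a),z) for a in t])],True,(0,0,255),1)
zz=z0+.0025
cv2.polylines(im,[np.array([w(.014,.0025,zz),w(.018,.0025,zz),w(.018,-.0025,zz),w(.014,-.0025,zz)])],False,(0,255,0),1)
cv2.imwrite('pics/'+sys.argv[5],im)
E
python3 ov3.py .5593 .1361 19.5 .0405 ov3.png new
```

```text
4.3 [0.5591 0.135  0.1411] [ 0.021  -0.0054  0.0096  0.0018  0.0009 -0.0014 -0.0015] [ 0.2204  1.558  -0.2222]
```

View pics/ov3.png

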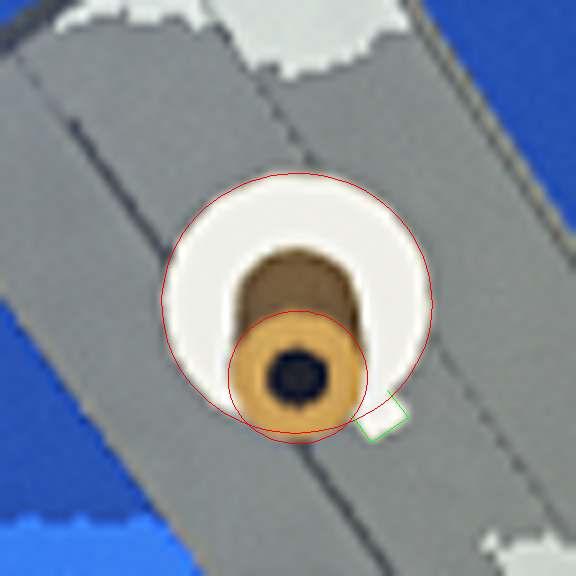

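Emit:
servo_tool:
  plan:
    - [[0, 0.1, -3], [0, 0, 0]]
    - [[0, 0.1, -6], [0, 0, 0]]
    - [[0, 0.1, -8], [0, 0, 0]]
    - [[0, 0.1, -9.3], [0, 0, 0]]
    - [[0, 0.1, -9.5], [0, 0, 0]]
    - [[0, 0.1, -9.5], [0, 0, 0]]

```text
clock: 4.95
position: [0.5597, 0.135, 0.0466]
ee_rot: [0.222, 1.557, -0.224]
force: [0.2, -0.7, -0.4]
width: 0.998
```

Run:
```python
from h import *
s=arm.observe();print(s['clock'],s['position'],s['force'],s['ee_rot'])
shot('wrist','w4.png')
```

```text
4.95 [0.55966866 0.13497444 0.04658883] [ 0.20922811 -0.67770995 -0.36864646] [ 0.22209774  1.55722455 -0.22373206]
```

View pics/w4.png

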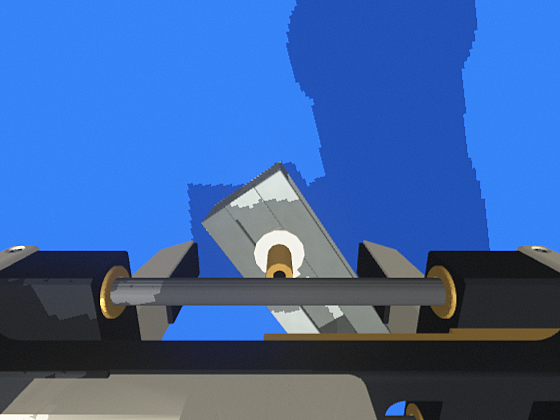

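Emit:
servo_tool:
  plan:
    - [[0, 0.1, -0.1], [0, 0, 0]]
    - [[0, 0.1, -0.1], [0, 0, 0]]
    - [[0, 0.1, -0.1], [0, 0, 0]]
    - [[0, 0.1, -0.1], [0, 0, 0]]
    - [[0, 0.1, -0.1], [0, 0, 0]]
    - [[0, 0.1, -0.1], [0, 0, 0]]
    - [[0, 0.1, -0.1], [0, 0, 0]]
    - [[0, 0.1, -0.1], [0, 0, 0]]
  grip: 0
  squeeze: 40

```text
clock: 5.8
position: [0.56, 0.1362, 0.046]
ee_rot: [0.222, 1.557, -0.223]
force: [-0.4, -0.4, 0.8]
width: 0.353
```

Emit:
servo_tool:
  plan:
    - [[0, 0, 0], [0, 0, 0]]
    - [[0, 0, 0], [0, 0, 0]]
    - [[0, 0, 0], [0, 0, 0]]
    - [[0, 0, 0], [0, 0, 0]]
    - [[0, 0, 0], [0, 0, 0]]

```text
clock: 6.3
position: [0.56, 0.1362, 0.046]
ee_rot: [0.222, 1.557, -0.223]
force: [0.2, -0.0, -0.3]
width: 0.14
```

Run:
```python
from h import *
s=arm.observe();print(s['clock'],s['position'],s['force'],s['ee_rot'],s['width'],s['ft_torque'])
```

```text
6.3 [0.55995267 0.13620455 0.04600227] [ 0.21248071 -0.03466099 -0.34912456] [ 0.222185    1.55653771 -0.22326177] 0.14005463480731006 [ 0.03677308 -0.03113357 -0.04852681]
```

Emit:
servo_tool:
  plan:
    - [[0, 0, 1], [0, 0, 0]]
    - [[0, 0, 4], [0, 0, 0]]
    - [[0, 0, 8], [0, 0, 0]]
    - [[0, 0, 9], [0, 0, 0]]
    - [[0, 0, 9], [0, 0, 0]]
    - [[0, 0, 9], [0, 0, 0]]

```text
clock: 6.9
position: [0.5595, 0.1362, 0.1356]
ee_rot: [0.222, 1.557, -0.223]
force: [-0.9, 0.2, -1.2]
width: 0.143
```

Run:
```python
from h import *
s=arm.observe();print(s['clock'],s['position'],s['force'],s['ee_rot'],s['width'],s['ft_torque'])
shot('wrist','w5.png');p=shot('scene','s5.png')
cv2.imwrite('pics/s5z.png',cv2.resize(p['frame'][80:280,220:420],None,fx=3,fy=3,interpolation=cv2.INTER_CUBIC))
```

```text
6.9 [0.55950427 0.13620616 0.13563134] [-0.89782869  0.16620481 -1.21818772] [ 0.22206045  1.55700136 -0.22319115] 0.14328091180941038 [-0.02836355 -0.02263725 -0.02515397]
```

View pics/w5.png

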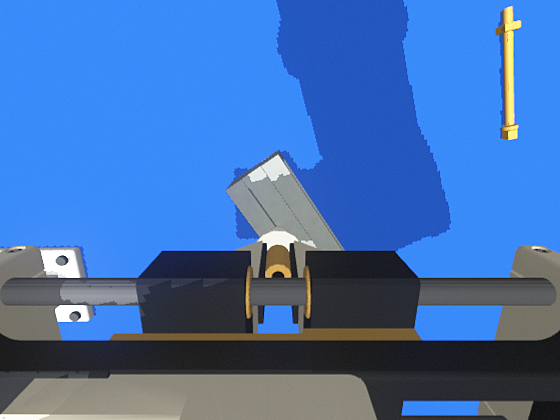

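View pics/s5z.png

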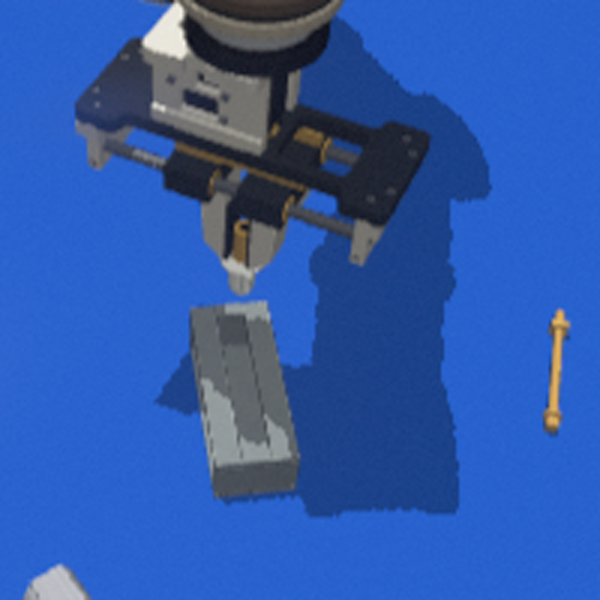

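Emit:
servo_tool:
  plan:
    - [[0.3, -4, 0], [0, 0, -5]]
    - [[0.6, -8, 0], [0, 0, -10]]
    - [[0.8, -12, 0], [0, 0, -15]]
    - [[1.1, -16, 0], [0, 0, -20]]
    - [[1.4, -20, 0], [0, 0, -25]]
    - [[1.6, -24, 0], [0, 0, -30]]
    - [[1.84, -27.5, 0], [0, 0, -35.1]]
    - [[1.84, -27.5, 0], [0, 0, -35.1]]
    - [[1.84, -27.5, 0], [0, 0, -35.1]]
    - [[1.84, -27.5, 0], [0, 0, -35.1]]

```text
clock: 8.0
position: [0.577, -0.1374, 0.1338]
ee_rot: [0.697, 1.458, -0.699]
force: [0.5, 0.6, -0.1]
width: 0.142
```

Run:
```python
from h import *
import pickle
np.set_printoptions(precision=4,suppress=True)
s=arm.observe();print(s['clock'],s['position'],s['force'],s['joints'],s['width'],s['ft_torque'],s['dq'])
M=R.from_rotvec(s['ee_rot']).as_matrix();print(M,np.degrees(np.arctan2(M[1,2],M[0,2])))
p=shot('wrist','w6.png');pickle.dump(p,open('w6.pkl','wb'))
k=5
cv2.imwrite('pics/w6z.png',cv2.resize(p['frame'][170:290,210:350],None,fx=k,fy=k,interpolation=cv2.INTER_CUBIC))
for n in('scene','top'):
    q=shot(n,n+'6.png');pickle.dump(q,open(n+'6.pkl','wb'))
    c=proj(q,[.5773,-.1382,.09]).astype(int);cv2.imwrite('pics/%s6z.png'%n,cv2.resize(q['frame'][c[1]-40:c[1]+40,c[0]-50:c[0]+50],None,fx=7,fy=7,interpolation=cv2.INTER_CUBIC))
```

```text
8.0 [ 0.577  -0.1374  0.1338] [ 0.451  0.593 -0.14 ] [-0.1455  0.494   0.4128  1.7864 -0.2411  0.9133  1.0487] 0.14161358824412892 [-0.0324  0.0242 -0.0093] [-0.0122 -0.0055 -0.0029 -0.0015  0.0009  0.0004 -0.0008]
[[-0.0023  0.7797  0.6262]
 [-0.0007  0.6262 -0.7797]
 [-1.     -0.0023 -0.0009]] -51.22920111086132
```

View pics/w6z.png

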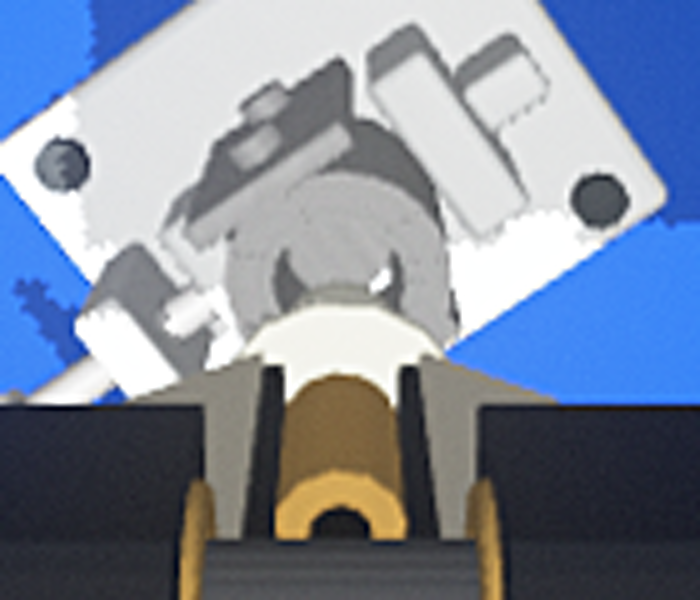

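View pics/scene6z.png

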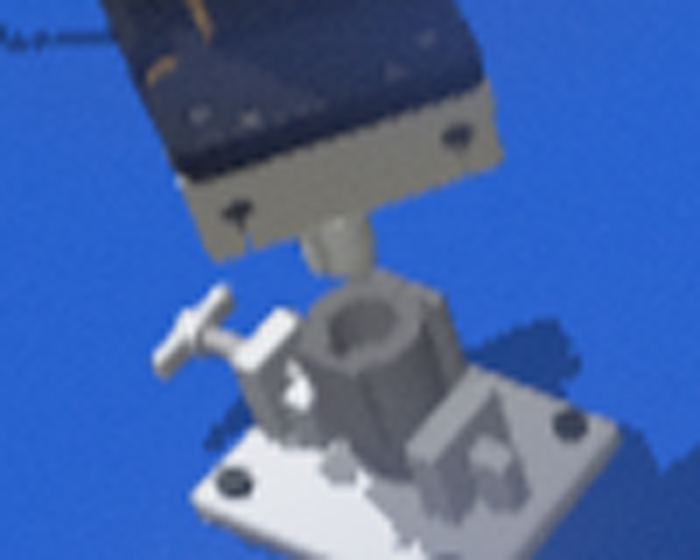

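Emit:
servo_tool:
  plan:
    - [[0.09, -0.11, 0], [0, 0, 0.2]]
    - [[0.09, -0.11, 0], [0, 0, 0.2]]
    - [[0.09, -0.11, 0], [0, 0, 0.2]]

```text
clock: 8.45
position: [0.5784, -0.1382, 0.1344]
ee_rot: [0.694, 1.457, -0.696]
force: [0.3, 1.2, -0.8]
width: 0.141
```

```bash
python3 - <<'E'
from h import *
import pickle
np.set_printoptions(precision=4,suppress=True)
y=lambda r:(lambda M:np.degrees(np.arctan2(M[1,2],M[0,2])))(R.from_rotvec(r).as_matrix())
print('pickyaw',y([0.222185 ,   1.55653771 ,-0.22326177]), R.from_rotvec([0.222185 ,   1.55653771 ,-0.22326177]).as_matrix()[:,0])
s=arm.observe();print(s['clock'],s['position'],y(s['ee_rot']),R.from_rotvec(s['ee_rot']).as_matrix()[:,0])
E
cat > ov4.py <<'E'
# overlay insert (held) and casing model on a picture
from h import *
import pickle,sys
fn,out,k,half=sys.argv[1],sys.argv[2],int(sys.argv[3]),int(sys.argv[4])
ix,iy,iz,iyaw,mx,my,myaw=[float(v) for v in sys.argv[5:12]]
p=pickle.load(open(fn,'rb'))
c=proj(p,[ix,iy,iz]).astype(int);u0,v0=max(c[0]-half,0),max(c[1]-half,0)
im=cv2.resize(p['frame'][v0:v0+2*half,u0:u0+2*half],None,fx=k,fy=k,interpolation=cv2.INTER_CUBIC)
def w(o,yaw,X,Y,z):
    a=np.radians(yaw);q=proj(p,[o[0]+X*np.cos(a)-Y*np.sin(a),o[1]+X*np.sin(a)+Y*np.cos(a),z]);return ((q-[u0,v0]+.5)*k).astype(int)
t=np.linspace(0,2*np.pi,80)
def circ(o,r,z,col): cv2.polylines(im,[np.array([w(o,0,r*np.cos(a),r*np.sin(a),z) for a in t])],True,col,1)
I=(ix,iy);M=(mx,my)
for r,z in((.015,iz+.0025),(.007,iz+.0285),(.006,iz-.0285),(.008,iz-.0195)): circ(I,r,z,(0,0,255))
for X,Y0,z in((.018,.0025,iz+.0025),(.013,.0025,iz-.0195)):
    cv2.polylines(im,[np.array([w(I,iyaw,.009,Y0,z),w(I,iyaw,X,Y0,z),w(I,iyaw,X,-Y0,z),w(I,iyaw,.009,-Y0,z)])],False,(0,255,0),1)
for r in(.010,.0175): circ(M,r,.076,(255,0,255))
cv2.polylines(im,[np.array([w(M,myaw,.0095,.00325,.076),w(M,myaw,.0145,.00325,.076),w(M,myaw,.0145,-.00325,.076),w(M,myaw,.0095,-.00325,.076)])],False,(255,255,0),1)
cv2.imwrite('pics/'+out,im)
E
python3 ov4.py w6.pkl w6o.png 6 48 .5764 -.1371 .1283 -15.8 .5773 -.1382 -15.6
python3 ov4.py scene6.pkl s6o.png 10 28 .5764 -.1371 .1283 -15.8 .5773 -.1382 -15.6
```

```text
pickyaw -16.263924403587158 [ 0.0026 -0.0011 -1.    ]
8.45 [ 0.5784 -0.1382  0.1344] -50.979220318776214 [-0.0012 -0.001  -1.    ]
```

View pics/w6o.png

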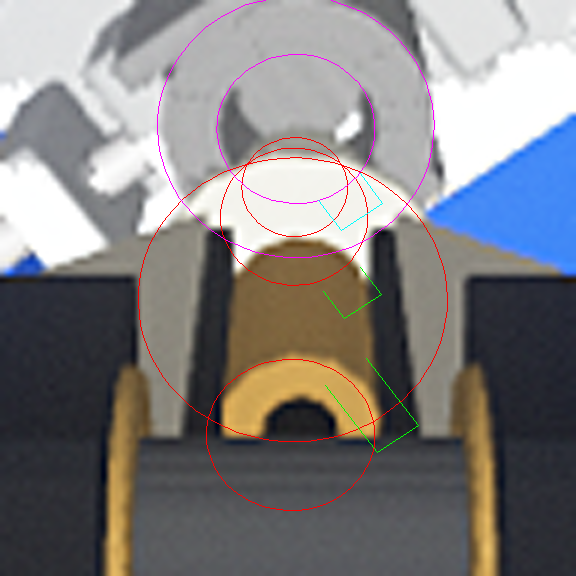

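View pics/s6o.png

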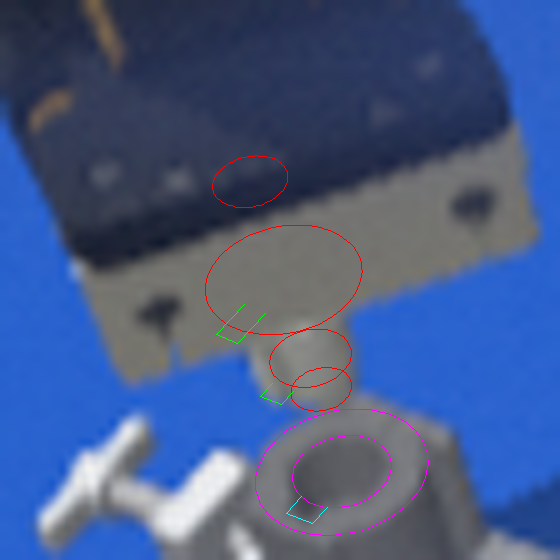

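Emit:
servo_tool:
  plan:
    - [[-0.05, -0.03, -1.5], [0, 0, -0.2]]
    - [[-0.05, -0.03, -2.4], [0, 0, -0.2]]
    - [[-0.05, -0.03, -2.9], [0, 0, -0.2]]
    - [[-0.05, -0.03, -3.0], [0, 0, -0.2]]
    - [[-0.05, -0.03, -3.0], [0, 0, -0.2]]

```text
clock: 8.95
position: [0.5779, -0.1386, 0.1044]
ee_rot: [0.696, 1.457, -0.699]
force: [0.6, 0.6, -0.5]
width: 0.142
```

```bash
python3 - <<'E'
from h import *
import pickle
np.set_printoptions(precision=4,suppress=True)
y=lambda r:(lambda M:np.degrees(np.arctan2(M[1,2],M[0,2])))(R.from_rotvec(r).as_matrix())
s=arm.observe();print(s['clock'],s['position'],s['force'],s['ft_torque'],y(s['ee_rot']),R.from_rotvec(s['ee_rot']).as_matrix()[:,0])
q=shot('scene','scene7.png');pickle.dump(q,open('scene7.pkl','wb'))
E
python3 ov4.py scene7.pkl s7o.png 10 28 .5774 -.1383 .1 -15.5 .5773 -.1382 -15.6
```

```text
8.95 [ 0.5779 -0.1386  0.1044] [ 0.6365  0.627  -0.543 ] [-0.0616 -0.0543  0.0015] -51.18855365609259 [-0.0013 -0.001  -1.    ]
```

View pics/s7o.png

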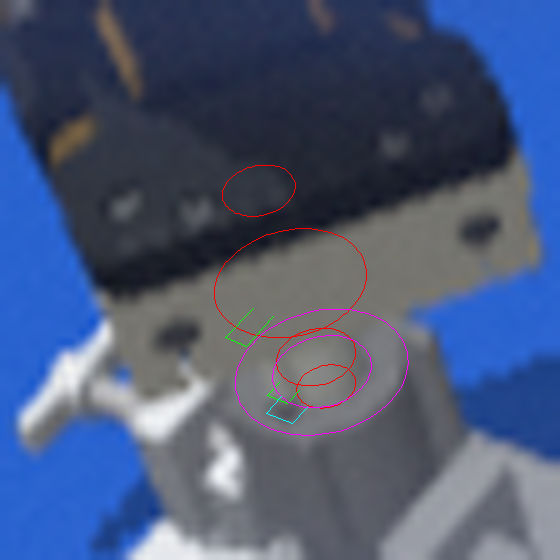

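No contact force, nose is in the bore. Push on slowly.

Emit:
servo_tool:
  plan:
    - [[0, 0, -0.3], [0, 0, 0.2]]
    - [[0, 0, -0.5], [0, 0, 0.2]]
    - [[0, 0, -0.6], [0, 0, 0.2]]
    - [[0, 0, -0.7], [0, 0, 0.2]]
    - [[0, 0, -0.7], [0, 0, 0.2]]

```text
clock: 9.5
position: [0.578, -0.1386, 0.0976]
ee_rot: [0.694, 1.457, -0.696]
force: [0.1, 0.0, -0.7]
width: 0.141
```

```bash
cat > st.py <<'E'
from h import *
np.set_printoptions(precision=4,suppress=True)
y=lambda r:(lambda M:np.degrees(np.arctan2(M[1,2],M[0,2])))(R.from_rotvec(r).as_matrix())
s=arm.observe();print(s['clock'],s['position'],s['force'],s['ft_torque'],y(s['ee_rot']),s['width'],R.from_rotvec(s['ee_rot']).as_matrix()[:,0])
E
python3 st.py
```

```text
9.5 [ 0.578  -0.1386  0.0976] [ 0.0686  0.0429 -0.7329] [-0.039  -0.0216 -0.0111] -50.99048010152641 0.14066084889303562 [-0.001 -0.001 -1.   ]
```

Emit:
servo_tool:
  plan:
    - [[0, 0, -0.3], [0, 0, 0]]
    - [[0, 0, -0.6], [0, 0, 0]]
    - [[0, 0, -0.9], [0, 0, 0]]
    - [[0, 0, -1.0], [0, 0, 0]]
    - [[0, 0, -1.0], [0, 0, 0]]

```text
clock: 10.0
position: [0.5782, -0.1387, 0.0877]
ee_rot: [0.694, 1.457, -0.696]
force: [-1.3, -0.3, 4.5]
width: 0.14
```

```bash
python3 st.py
```

```text
10.0 [ 0.5782 -0.1387  0.0877] [-1.2928 -0.3282  4.54  ] [-0.033   0.1372 -0.0289] -50.99205192248057 0.13989027148279498 [-0.0007 -0.0011 -1.    ]
```

Emit:
servo_tool:
  plan:
    - [[-0.02, 0.01, -0.2], [0, 0, 0]]
    - [[-0.02, 0.01, -0.4], [0, 0, 0]]
    - [[-0.02, 0.01, -0.55], [0, 0, 0]]
    - [[-0.02, 0.01, -0.6], [0, 0, 0]]
    - [[-0.02, 0.01, -0.6], [0, 0, 0]]

```text
clock: 10.5
position: [0.5782, -0.1387, 0.0821]
ee_rot: [0.694, 1.456, -0.696]
force: [-1.2, -0.1, 7.5]
width: 0.137
```

```bash
python3 st.py
```

```text
10.5 [ 0.5782 -0.1387  0.0821] [-1.1833 -0.0849  7.4628] [-0.0105  0.2689  0.0054] -50.99216703013041 0.13668348453779455 [-0.0001 -0.0012 -1.    ]
```

Emit:
servo_tool:
  plan:
    - [[0, 0, -0.1], [0, 0, 0]]
    - [[0, 0, -0.2], [0, 0, 0]]
    - [[0, 0, -0.2], [0, 0, 0]]
    - [[0, 0, -0.2], [0, 0, 0]]

```text
clock: 10.9
position: [0.5783, -0.1388, 0.0819]
ee_rot: [0.695, 1.456, -0.695]
force: [-6.2, 3.0, 20.6]
width: 0.14
```

```bash
python3 st.py
python3 - <<'E'
from h import *
import pickle
for n in('scene','wrist'):
    q=shot(n,n+'8.png');pickle.dump(q,open(n+'8.pkl','wb'))
E
python3 st.py
python3 ov4.py scene8.pkl s8o.png 10 28 .5774 -.1384 .0765 -15.2 .5773 -.1382 -15.6
```

```text
10.9 [ 0.5783 -0.1388  0.0819] [-6.2154  2.9952 20.5744] [0.3497 1.4983 0.047 ] -51.00241049282531 0.13994165325829822 [ 0.0009 -0.0005 -1.    ]
11.0 [ 0.5784 -0.1388  0.0819] [-6.127   2.1336 21.0226] [0.3988 1.5325 0.0179] -51.00234438545869 0.1412668149061242 [ 0.001  -0.0005 -1.    ]
```

View pics/s8o.png

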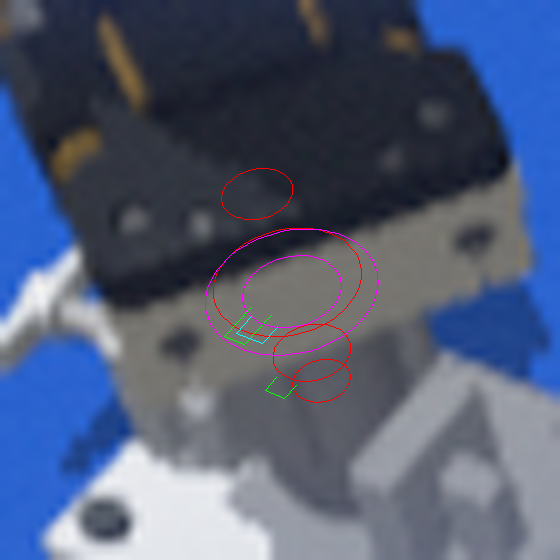

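View pics/wrist8.png

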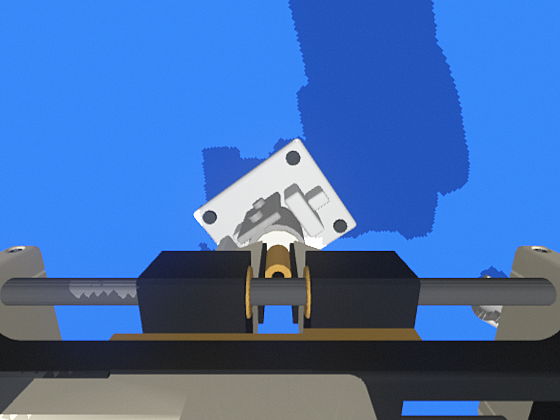

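Emit:
servo_tool:
  plan:
    - [[-0.04, 0.02, -0.15], [0, 0, 0]]
    - [[-0.04, 0.02, -0.15], [0, 0, 0]]
    - [[-0.04, 0.02, -0.15], [0, 0, 0]]
    - [[-0.04, 0.02, -0.15], [0, 0, 0]]
    - [[-0.04, 0.02, -0.15], [0, 0, 0]]
    - [[-0.04, 0.02, -0.15], [0, 0, 0]]

```text
clock: 11.6
position: [0.5784, -0.1388, 0.0819]
ee_rot: [0.695, 1.454, -0.694]
force: [-4.3, 1.4, 17.3]
width: 0.142
```

```bash
python3 st.py
python3 - <<'E'
from h import *
for i in range(6): arm.get_image('wrist')
p=shot('wrist','w9.png');q=shot('top','t9.png')
print([(np.round(r['at'],1).tolist(),round(r['score'],2)) for n in('casing_a','tension_rod') for r in arm.search_frame(q,n)])
cv2.imwrite('pics/w9z.png',cv2.resize(p['frame'][170:290,210:350],None,fx=5,fy=5,interpolation=cv2.INTER_CUBIC))
E
python3 st.py
```

```text
11.6 [ 0.5784 -0.1388  0.0819] [-4.3485  1.3793 17.2813] [ 0.2099  1.1747 -0.0249] -51.01805789457278 0.14247465572779397 [ 0.0024 -0.0003 -1.    ]
[([299.2, 142.4], 0.97), ([368.4, 138.1], 0.96), ([416.2, 239.5], 0.16), ([151.8, 285.0], 0.52)]
12.1 [ 0.5783 -0.1388  0.0819] [-5.5963  1.8378 18.1865] [ 0.2668  1.1675 -0.0126] -51.01680710330569 0.14144907045472585 [ 0.0023 -0.0003 -1.    ]
```

View pics/w9z.png

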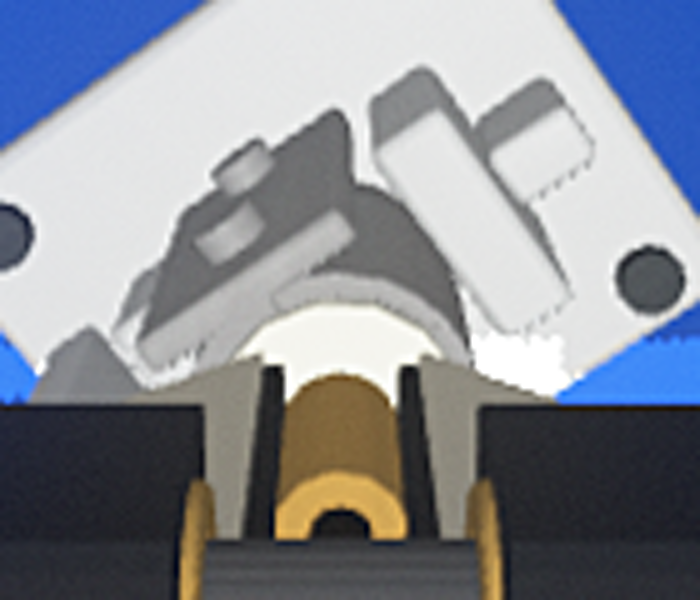

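```bash
python3 -c "
from cell import arm
print(arm.sign_off()); s=arm.observe(); print(s['clock'],s['position'],s['force'],s['width'])"
```

```text
the job is handed in; nothing more can be done
None
the job is handed in; nothing more can be done
```

I took the insert from the rack by its brass barrel, turned it about 35° to match the keyway, and pushed it home against the spring. I handed the job in at about 12.1 s, still gripping it at 40 N and pressing down.

**Entry:** the key met no resistance at the rim. The spring began to push back at the expected depth, with about 7.5 N just before home.

**Seating:** 0.2 mm further down, the force jumped from 7.5 N to about 20 N, which I read as the shoulder landing on the rim. It then held at 17–21 N with the tool at z = 0.0819 m; I had expected 0.082 m for home.

**Last wrist picture:** the shoulder sits on the casing rim with an even ring of rim visible around it, and the insert has not moved in the fingers.

**Spares:** the last top view still found both spare casings and the tension rod, within about 2 pixels of where they started.

**What did not fully agree:**
- A side force of about 6 N on the tool remained while pressing, from a small sideways offset of the tool. I did not fully remove it.
- At close range the wrist camera showed the held insert a few millimetres off the model, which I put down to its calibration. The scene camera agreed with the model.
- The spring's travel cannot be measured directly, so "fully home" rests on the height, the forces and the picture. The sign-off reported no verdict.

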